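# Close and pin the leaf drill jig over a workpiece

## Robot

A 7-joint arm with a two-finger parallel gripper is mounted at the origin on a cart in front of the work surface, level with it; the furniture and walls round the work are solid. World frame = base frame: x ahead of the robot, y to its left, z up, the work surface at z = 0. Lengths are in m, angles in rad, forces in N, time in s.
With the tool pointing down it reaches from about 0.4 to 0.85 m from the base axis. Payload 10.4 kg.
Tool frame: the origin (TCP) lies between the finger pads; the fingertips stand 14 mm ahead of it and the grasp point (between the pads) lies 5 mm behind it; z points along the fingers, y is the line along which they close (so a half turn about z gives the same grasp; the last joint's range is limited). The gripper opens to 87 mm and grips with 3 to 60 N. Pads are 19 mm wide; open, the fingers measure 117 mm over their backs; the gripper's body (75 mm by 190 mm) begins 51 mm behind the grasp point.
Start: joints at [1.318, 0.332, -0.065, 1.46, 0.022, 1.35, -0.088], TCP at [0.142, -0.609, 0.212] pointing down, gripper open.
Joint ranges: [-2.6, 2.6], [-0.5, 2.12], [-1.47, 1.34], [0.16, 2.42], [-1.27, 4.41], [0.06, 2.06], [-2.6, 2.6]. Speed limits (rad/s): [2.22, 2.22, 2.79, 2.79, 3.14, 3.14, 3.14].

## Interface

Orientations are given as a unit quaternion [x, y, z, w].
In Python, from bench import * gives the robot as it stands.
- The arm moves only by the tool drive_tool, never from a script. Its argument "deltas" is a list of rows, each a list of 7 numbers: the turn, a rotation vector about the tool's x, y, z in degrees, then the shift along the tool's x, y, z in m, then the closure, from -1 (fully open) to 1 (shut). A call has 1 to 12 rows; each row is the pose to reach, as a shift and turn from the pose commanded when the call began, along the tool's axes at that moment; what a row does not reach only later rows make up. A row lasts 1/10 s, in which the tool goes at most 50 mm and 8.59 degrees, less where a joint would pass 70% of its speed; a pose out of reach is approached as far as the arm can. A call with a gripper value outside its range is refused whole. The fingers move at their own pace and stop on an object; "squeeze" is the grip in N (left out, the last holds). Time passes only in rows, so rows that repeat a pose let the fingers close. It gives the time, the measured TCP pose, the force and the opening at its end, in the units of the state.
- read_state(): the state, without advancing time (a new reading comes with each control period).
- camera(name): name is "scene" or "top" or "wrist"; returns (picture, depth): 480x640x3 uint8, red, green, blue; 480x640 float32, m along the optical axis (not along the pixel's ray), 0 where there is no reading.
- camera_params(name): a dict with "K" (3x3 intrinsics, pixels), "k1" (the pictures are not rectified: a ray, as slopes to the right and down, at radius r is drawn at 1 + k1 r^2 times it, then the intrinsics apply), "R" (3x3) and "t" (3): a world point X has camera coordinates R X + t; the wrist camera has in their place "mount" (4x4, takes a point from camera to tool coordinates, whose origin is the TCP and whose axes are the flange's). Camera axes: x right, y down, z forward; pixel columns grow to the right and rows downward; lengths in m; the calibration is good to about 2 mm. A picture is of the moment at which its call begins: read the wrist's pose just before it. camera_params takes no time and is no camera call.
- close_job(): hands the job in, once; it reports no verdict.
Trained networks look in the newest picture that a camera, given by its name, has taken for a name from the list of things; names that differ only in an ending like _2 or _b are one class to them, and where a whole thing is asked for, a point or a joint stands for the part that bears it (a point fixed in the world has none). Each returns a list of dicts, best first, with "score" (0 to 1); they miss things now and then, are a little off and sometimes report something else, mostly with a low value. They report only what shows in the picture. A call takes as long as a camera call. They do not tell look-alikes from the thing itself.
- outline_of(label, camera): "pixels" (480x640 bool, what is visible of it) and "location" ([column, row] as shares, 0 to 1, of the picture: columns of its width, rows of its height, amid what is visible of it).
- tip_of(label, camera): "location" ([column, row] as shares, 0 to 1, of the picture: columns of its width, rows of its height: a listed point, or the origin of a listed thing).
The state is a dict: "time": time; "joint_positions": joint angles; "joint_vel": joint speeds; "joint_torque": joint torques, N m; "ee_pos": TCP position; "eef_rot": TCP orientation; "ft_force": force on the tool from outside, world axes, zero at the start; "torque": the same for the moment, N m; "width": finger opening in m.
Only numpy, scipy, OpenCV 4.12 (cv2) and the standard library are available. Lean on these libraries where they do the work, as an engineer would, in place of code of your own. Each camera call takes 0.05 s, during which the arm holds its last target. There are 200 camera calls.

## Task

Load the leaf drill jig: first slide the wooden block along its nest until its end is flush against the end stop, then press the hinged leaf down just until the hole in its eye lines up with the holes in the two lugs. Push the locking pin all the way home through lug, eye and lug, and finally swing the keeper bar across behind the pin's head so that the pin cannot work out. Leave the spanner, screwdriver and hex-key folder lying round the jig where they are.

Things in the scene. Friction and masses are not known exactly. Their poses are not given: they have to be found in the camera images.
- drill_jig: Leaf drill jig, a low steel fixture fixed to the bench. Origin on the bench top under the middle of the nest; z up, x from the pin end to the hinge end (away from the robot at yaw 0), y along the nest to its end stop. In this frame (mm): dark base plate x -125 to 115, y -120 to 105, top z 12; nest channel along y at x 0, 44 wide between rails 10 thick with tops at z 30.
- leaf (a joint): Angle (rad) of the aluminium leaf: 0 = level, its top flush with the lug tops and its hole in line with the lug holes; positive = raised, starts at 0.5 to 0.9. There is NO stop at 0: it can be pressed on to -0.08. The stiff hinge keeps it where it is left; pressing it down takes about 1 to 4 N.
- leaf_hinge (a point): Middle of the leaf's hinge axis (along the jig's y), at x 80, z 72 mm in the jig's frame, between two lugs with tops at z 88. The leaf reaches 220 mm from it towards -x. Its plate is 14 thick, top 16 above the line from hinge axis to eye hole; 40 wide from 10 to 125 mm from the axis, then 16 wide between the lugs, then a thumb tab 32 wide (182 to 220 mm).
- leaf_eye (a point): Centre of the 16 mm hole in the leaf's eye, a 32 x 32 mm block 16 thick along y, 165 mm from the hinge axis.
- leaf_tab (a point): Top of the leaf's thumb tab, at the middle, 201 mm from the hinge axis.
- keeper (a joint): Angle (rad) of the steel keeper bar about its upright post: 0 (hard stop) = along the jig's -x, across the back of the seated pin's head with 2.5 mm play; pi/2 = along the jig's +y, away from the lugs. Starts at 1.5 to 1.85, stays where it is left; about 1 N at the tip moves it. It can only close when the pin is home.
- keeper_pivot (a point): Keeper's pivot axis (upright) at the bar's mid height, at x -45, y 65.5, z 72 mm in the jig's frame, on a post 14 mm thick.
- keeper_tip (a point): Free end of the keeper bar, 62 mm from the pivot; the bar is 12 wide and 12 high (z 66 to 78 mm), with a flat screw head to z 82 over the pivot.
- pin_head (a point): Crown of the domed outer face of the pin's head. Loose 80 g steel pin, lying level along the jig's y: dark head 26 across, 16 thick to its crown; shank 12 across, 72 long, last 8 mm tapering to 6. It starts with its nose 21 to 29 mm inside the thick lug, head out to the jig's +y, and is pushed to -y. The head slides on a bed 34 wide, z 58.5 mm. Home, the head is against the lug, crown at jig y = 57 mm. Axes as the jig's.
- pin_nose (a point): Tip of the pin's nose, 88 mm from the crown of the head.
- pin_home (a point): Fixed point of the jig, x -85, y -31, z 72 mm in its frame: where the pin's nose is when home. The pin axis runs along y through it and through two lugs 32 wide in x with tops at z 88: a thin one, y -23 to -11 (hole 14.5), and a thick one, y 11 to 41 (hole 13.5).
- block_lead (a point): Middle of the end face of the beech block (40 x 150 x 45 mm, 0.15 to 0.3 kg) that looks to the end stop, half-way up the block. The block lies in the nest on the base plate, its long axis y along the nest, 30 to 65 mm short of the stop.
- block_tail (a point): Middle of the block's other end face (150 mm from the first), where it can be pushed.
- stop_face (a point): Point of the end stop's face (jig y = 55 mm) that the middle of the block's end face meets when flush. The stop is 12 mm thick, 64 wide, its top 52 mm above the bench.
- spanner: Bystander: steel combination spanner, 34 x 181 x 9 mm, beyond the +y side of the jig. Origin under its middle.
- screwdriver: Bystander: red-handled screwdriver, 31 x 180 x 31 mm. Origin under its middle.
- hexkeys: Bystander: red hex-key folder, 68 x 121 x 23 mm. Origin under its middle.
Things that resemble listed ones, but are neither listed nor needed, are in the scene too. What is shaped like the part that bears pin_head but green or yellow is not meant.

How it is judged:
On the way, in this order (a step that is already met when the one before it is completed fails the run):
1. the block's end is flush against the end stop (y of block_lead in the frame of drill_jig above 0.0525 m and distance between block_lead and stop_face below 0.006 m and angle between the y axis of block_lead and the y axis of drill_jig, either way round below 0.04 rad), for 0.2 s.
2. the leaf is down with its hole in line with the lug holes (value of joint leaf between -0.03 and 0.03 rad), for 0.2 s.
3. the pin is home through both lugs and the eye (all of step 2 and distance between pin_nose and pin_home below 0.005 m), for 0.2 s.
4. the keeper lies across behind the pin's head (distance between pin_nose and pin_home below 0.005 m and value of joint keeper below 0.2 rad), for 0.2 s.
At the end, for the whole second after the job is handed in: Block end within 2.5 mm of the stop, square within 0.04 rad, its centre within 6 mm of the stop point; leaf within 0.03 rad of level; pin nose within 5 mm of its home point; keeper within 0.2 rad of straight across; pin and block at rest (all of step 1 and all of step 2 and all of step 4 and linear speed of each of lock_pin, work_block below 0.02 m/s); the robot touches nothing.
It fails at once if a bystander (spanner, screwdriver, hex-key folder) is moved more than 20 mm (distance of any of spanner, screwdriver, hexkeys from where it was at the start of the episode above 0.02 m).
It also fails if it takes over 58 s, if anything falls off the work surface, if the arm or the gripper's body presses on something with over 40 N, if the wrist force passes 120 N, or if a joint passes its speed limit or range.

## Working session

There is one attempt and no reset: what is moved stays moved. The work goes in short steps, Python scripts to look and compute and a tool call to move; the robot and the scene stay as the last step left them, time stands still between calls to the robot, and variables do not carry over. Pictures are saved under pics/ and viewed, on a budget of 10 in all, crops included, one or two more only if the job needs it, and the job is handed in when it is done.

Besides the shell and the picture viewer there is one more tool, called after "Request:" as name(argument=value, ...) on one line, values as JSON. drive_tool: Moves the arm, as the interface text tells. Its arguments: {"type":"object","properties":{"deltas":{"type":"array"},"squeeze":{"type":"number"}},"required":["deltas"]}

```bash
mkdir -p pics; ls
cat > h.py <<'E'
from bench import *
import numpy as np, cv2, json
from scipy.spatial.transform import Rotation as Ro
def cam(n):
    s=read_state(); p,d=camera(n); return p,d,s
def ext(n,s=None):
    c=camera_params(n)
    if n!='wrist':
        R=np.array(c['R']);t=np.array(c['t']); return c,R.T,-R.T@t
    M=np.array(c['mount']); T=np.eye(4);T[:3,:3]=Ro.from_quat(s['eef_rot']).as_matrix();T[:3,3]=s['ee_pos']
    W=T@M; return c,W[:3,:3],W[:3,3]
def ray(n,uv,s=None):
    c,R,o=ext(n,s);K=np.array(c['K']);q=np.array([(uv[0]-K[0,2])/K[0,0],(uv[1]-K[1,2])/K[1,1]])
    p=q.copy()
    for _ in range(20): p=q/(1+c['k1']*(p@p))
    return o,R,np.array([p[0],p[1],1.])
def onz(n,uv,z,s=None):
    o,R,d=ray(n,uv,s);w=R@d;return o+w*(z-o[2])/w[2]
def atd(n,uv,dep,s=None):
    o,R,d=ray(n,uv,s);u,v=int(round(uv[0])),int(round(uv[1]))
    a=dep[max(v-2,0):v+3,max(u-2,0):u+3];a=a[a>0]
    return o+R@d*np.median(a) if a.size else None
def proj(n,X,s=None):
    c,R,o=ext(n,s);p=R.T@(np.array(X)-o);p=p[:2]/p[2];p=p*(1+c['k1']*(p@p));K=np.array(c['K'])
    return [K[0,0]*p[0]+K[0,2],K[1,1]*p[1]+K[1,2]]
def save(p,f): cv2.imwrite('pics/'+f,cv2.cvtColor(p,cv2.COLOR_RGB2BGR))
E
python3 - <<'E'
from h import *
np.set_printoptions(precision=4,suppress=True)
for n in ['top','scene']:
    p,d,s=cam(n); save(p,n+'0.png')
    print(n,ext(n)[2])
    for l in ['drill_jig','leaf_hinge','leaf_eye','leaf_tab','keeper_pivot','keeper_tip','pin_head','block_lead','block_tail','stop_face','pin_home','spanner','screwdriver','hexkeys']:
        for r in tip_of(l,n)[:3]:
            uv=np.array(r['location'])*[640,480]
            print(l,round(r['score'],2),uv.round(1),atd(n,uv,d))
E
```

```text
pics
top [0.4886 0.0119 1.1502]
drill_jig 0.85 [305.9 242.6] [0.5451 0.0502 0.1714]
leaf_hinge 0.58 [296.  203.1] [0.6225 0.0693 0.1005]
leaf_tab 0.82 [309.9 272.5] [0.4938 0.0433 0.2155]
keeper_pivot 0.92 [274.1 270.6] [0.4999 0.1141 0.082 ]
keeper_tip 0.64 [242.3 270.8] [0.5013 0.1741 0.0766]
pin_head 0.85 [185.5 175.1] [0.6989 0.2971 0.0001]
pin_head 0.84 [189.2 311.9] [0.4236 0.2928 0.0003]
pin_head 0.78 [258.2 296.4] [0.453  0.1452 0.0781]
block_lead 0.85 [306.6 237.6] [0.5542 0.049  0.1636]
block_lead 0.24 [240.4 271.3] [0.5013 0.1893 0.0011]
block_tail 0.9 [385.6 224.9] [ 0.586  -0.1038 -0.    ]
stop_face 0.9 [278.4 243.5] [0.5541 0.1111 0.0126]
pin_home 0.56 [331.4 281.4] [0.4763 0.0081 0.012 ]
spanner 0.75 [203.9 243.5] [0.5587 0.2603 0.0069]
spanner 0.72 [428.3 275.7] [ 0.4823 -0.1802  0.0265]
screwdriver 0.89 [427.7 275.1] [ 0.4835 -0.1792  0.026 ]
hexkeys 0.84 [289.7 159.4] [0.7246 0.0852 0.0006]
scene [0.0919 0.6176 0.8472]
drill_jig 0.71 [324.6 266.8] [0.5508 0.0578 0.0121]
leaf_hinge 0.88 [289.6 233.5] [0.6129 0.087  0.0958]
leaf_eye 0.7 [345.7 213.4] [0.5004 0.0549 0.1893]
leaf_tab 0.87 [350.4 199.2] [ 0.6362 -0.1503  0.0028]
leaf_tab 0.52 [369.7 248.2] [0.4683 0.0195 0.0882]
keeper_pivot 0.88 [328.2 273.1] [0.4971 0.1135 0.0827]
keeper_tip 0.87 [306.8 293.4] [0.5016 0.1713 0.0775]
keeper_tip 0.22 [326.6 277.8] [0.4948 0.1215 0.0786]
pin_head 0.89 [298.1 376.7] [0.4319 0.2853 0.0145]
pin_head 0.89 [383.3 364. ] [0.3262 0.1795 0.021 ]
pin_head 0.86 [387.9 334.1] [0.356  0.1187 0.0141]
block_lead 0.92 [326.5 255.4] [0.5518 0.0492 0.0386]
block_tail 0.92 [359.6 210. ] [ 0.563  -0.082   0.0601]
stop_face 0.64 [313.3 277.5] [0.5305 0.1181 0.0504]
pin_home 0.86 [367.9 249.6] [0.4693 0.0243 0.0878]
spanner 0.95 [251.2 335. ] [0.5602 0.2683 0.0067]
screwdriver 0.76 [413.  218.9] [ 0.4706 -0.1549  0.0303]
screwdriver 0.6 [328.4 274.5] [0.495  0.1156 0.0822]
hexkeys 0.96 [254.5 244.6] [0.7017 0.1051 0.023 ]
```

View pics/top0.png

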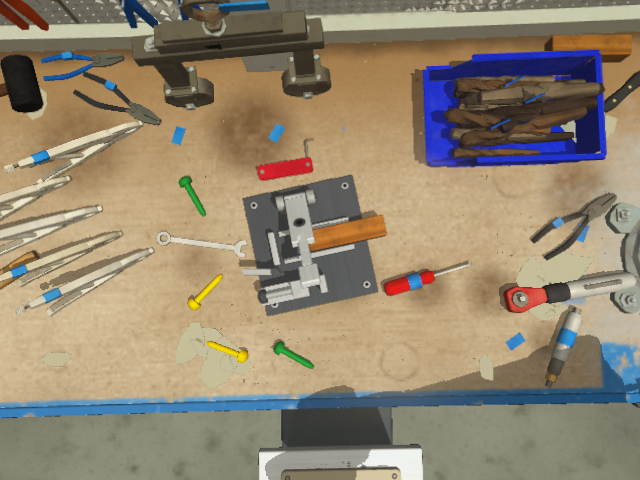

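View pics/scene0.png

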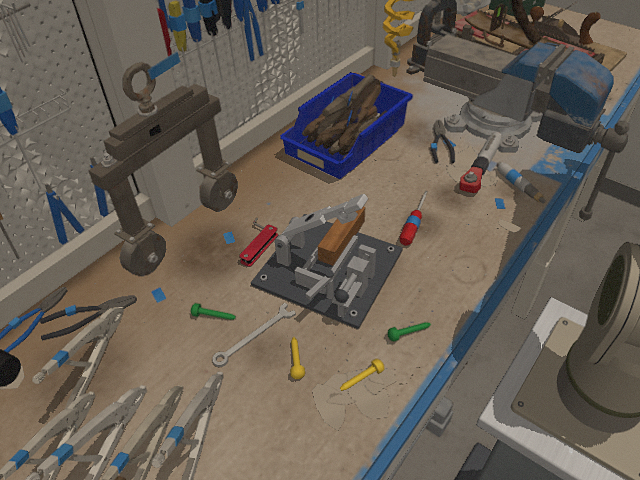

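The top view shows the jig at about (310,245), +x up and +y to the left. The leaf is raised and the block's tail is at (385,226). Pin candidates are green (190,182), green (280,348), yellow (190,300), yellow (240,355) and the dark head in the jig's bed at (262,296). Only the last is dark and lies in the lug, so that is the pin. The keeper at about (258,270) points along +y, and the spanner's jaw at (240,248) is close to its tip.

Run:
```python
from h import *
np.set_printoptions(precision=4,suppress=True)
def cloud(n,d,sub=1,s=None):
    c,R,o=ext(n,s);K=np.array(c['K']);v,u=np.mgrid[0:480,0:640]
    q=np.stack([(u-K[0,2])/K[0,0],(v-K[1,2])/K[1,1]],-1);p=q.copy()
    for _ in range(15): p=q/(1+c['k1']*(p**2).sum(-1,keepdims=True))
    return o+(np.concatenate([p,np.ones((480,640,1))],-1)*d[...,None])@R.T
p,d,s=cam('top'); P=cloud('top',d)
c=p.astype(int)
m=(abs(P[...,2]-0.012)<0.004)&(c.max(-1)<115)&(abs(P[...,0]-.54)<.2)&(abs(P[...,1]-.06)<.2)
m=cv2.morphologyEx(m.astype(np.uint8),cv2.MORPH_OPEN,np.ones((3,3)))
n_,lab,st,_=cv2.connectedComponentsWithStats(m)
m=lab==1+np.argmax(st[1:,4])
pts=P[m][:,:2].astype(np.float32)
r=cv2.minAreaRect(pts);print(r)
# fit from top outlines
ang=np.radians(r[2]); 
while ang>np.pi/4: ang-=np.pi/2
R2=np.array([[np.cos(ang),-np.sin(ang)],[np.sin(ang),np.cos(ang)]])
o=np.array(r[0])-R2@[-.005,-.0075]
print('yaw',ang,'org',o)
# check
J=lambda q:np.r_[o+R2@np.array(q[:2]),q[2]]
for nm,q in dict(hinge=(.08,0,.088),kp=(-.045,.0655,.082),lug=(-.085,.026,.088),stop=(0,.061,.052)).items(): print(nm,J(q),proj('top',J(q)),proj('scene',J(q)))
im=cv2.resize(p[150:340,220:410],None,fx=4,fy=4,interpolation=cv2.INTER_CUBIC)[:600]
# jig-frame coordinates of points
for nm,mm in dict(z86=abs(P[...,2]-.088)<.004,blk=(abs(P[...,2]-.057)<.004)).items():
    mm=mm&(abs(P[...,0]-o[0])<.16)&(abs(P[...,1]-o[1])<.17)
    q=(P[mm][:,:2]-o)@R2
    print(nm,len(q),np.percentile(q,[1,50,99],axis=0))
a=dict(c=im)
for l in ['pin_head','leaf_tab','block_tail','keeper_tip']:
    for rr in tip_of(l,'top')[:3]:
        uv=np.array(rr['location'])*[640,480]
        if abs(uv[0]-310)<90 and abs(uv[1]-245)<80: cv2.circle(im,tuple(int(x) for x in (uv-[220,150])*4),4,(255,0,0),1)
for q in [(.115,.105,.012),(-.125,.105,.012),(-.125,-.12,.012),(.115,-.12,.012),(-.085,.011,.088),(-.085,.041,.088),(-.085,-.023,.088),(-.045,.0655,.082),(0,.055,.052)]:
    uv=np.array(proj('top',J(q))); cv2.circle(im,tuple(int(x) for x in (uv-[220,150])*4),4,(0,255,0),1)
save(im,'c1.png')
```

```text
((0.4848816990852356, 0.03542971611022949), (0.10354621708393097, 0.22070792317390442), 10.695867538452148)
yaw 0.1866781049031712 org [0.4884 0.0437]
hinge [0.567  0.0586 0.088 ] [np.float64(302.90775978171604), np.float64(233.48877835256295)] [np.float64(317.02435268270466), np.float64(237.971149300439)]
kp [0.432  0.0997 0.082 ] [np.float64(282.68017848810723), np.float64(307.1792906646119)] [np.float64(361.02108009265714), np.float64(285.06696611614615)]
lug [0.4001 0.0535 0.088 ] [np.float64(308.01168140930156), np.float64(324.23958944629896)] [np.float64(389.80394252517954), np.float64(275.3791142607903)]
stop [0.4771 0.1037 0.052 ] [np.float64(281.3541731706557), np.float64(282.5676985425255)] [np.float64(339.97539855813665), np.float64(285.2542232714666)]
z86 496 [[-0.0335 -0.0331]
 [-0.0126  0.0248]
 [ 0.155   0.0984]]
blk 1813 [[-0.0338 -0.1522]
 [ 0.0617 -0.0653]
 [ 0.0873  0.0971]]
```

View pics/c1.png

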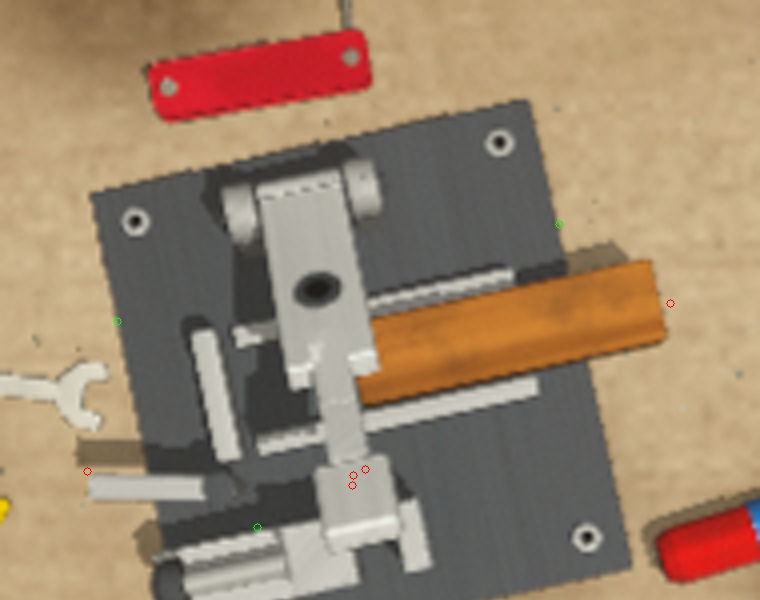

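The crop shows the dark pin head at about (170,580), lying in its bed beside the thick lug, so the choice of pin stands. My rectangle fit was wrong because it missed part of the plate. I'll refit from the plate corners at (90,193), (528,100) and (632,568).

```bash
cat >> h.py <<'E'
def cloud(n,d,s=None):
    c,R,o=ext(n,s);K=np.array(c['K']);v,u=np.mgrid[0:480,0:640]
    q=np.stack([(u-K[0,2])/K[0,0],(v-K[1,2])/K[1,1]],-1);p=q.copy()
    for _ in range(15): p=q/(1+c['k1']*(p**2).sum(-1,keepdims=True))
    return o+(np.concatenate([p,np.ones((480,640,1))],-1)*d[...,None])@R.T
E
python3 - <<'E'
from h import *
np.set_printoptions(precision=4,suppress=True)
p,d,s=cam('top'); P=cloud('top',d)
px=np.array([[90,193],[528,100],[632,568]])/4+[220,150]
px=np.vstack([px-.4])
q=np.array([[.115,.105],[.115,-.12],[-.125,-.12]])
W=np.array([onz('top',u,.012)[:2] for u in px]);print(W,np.linalg.norm(W[0]-W[1]),np.linalg.norm(W[2]-W[1]))
qc=q-q.mean(0);wc=W-W.mean(0)
a=np.arctan2((qc[:,0]*wc[:,1]-qc[:,1]*wc[:,0]).sum(),(qc*wc).sum())
R2=np.array([[np.cos(a),-np.sin(a)],[np.sin(a),np.cos(a)]]);o=W.mean(0)-R2@q.mean(0)
print('yaw',a,'org',o,'res',(q@R2.T+o-W)*1000)
def zz(lo,hi,x0,x1,y0,y1,PP):
    qq=(PP[...,:2]-o)@R2
    m=(PP[...,2]>lo)&(PP[...,2]<hi)&(qq[...,0]>x0)&(qq[...,0]<x1)&(qq[...,1]>y0)&(qq[...,1]<y1)
    return np.c_[qq[m],PP[...,2][m]]*1000
pc=lambda A:print(len(A),np.percentile(A,[2,50,98],axis=0) if len(A) else '')
for nm,n in (('top','top'),('scene','scene')):
    if n=='scene': p,d,s=cam('scene');P=cloud('scene',d)
    print(n)
    for l,z in dict(block=(.05,.063,-.03,.03,-.2,-.04),hinge=(.085,.092,.05,.1,-.04,.04),thick=(.082,.092,-.11,-.065,.0,.06),thin=(.082,.092,-.11,-.06,-.04,0),keeper=(.07,.085,-.07,-.03,.05,.15),pinhead=(.06,.09,-.11,-.06,.06,.12),shank=(.06,.09,-.11,-.06,.042,.06),stop=(.045,.058,-.04,.04,.04,.08),tabs=(.12,.3,-.15,.1,-.05,.05)).items():
        print(l,end=' ');pc(zz(*z,P))
    A=zz(.09,.3,-.15,.1,-.03,.03,P);t=np.degrees(np.arctan2(A[:,2]-72,80-A[:,0]));r=np.hypot(A[:,2]-72,80-A[:,0])
    k=(r>40)&(r<110); al=np.radians(t[k])-np.arcsin(16/r[k]);print('leaf',np.percentile(al,[5,50,95]))
E
```

```text
[[ 0.6475  0.1815]
 [ 0.6877 -0.0384]
 [ 0.4537 -0.0822]] 0.22362364340570692 0.2380149007766419
yaw 0.1833778826219966 org [0.5537 0.0582] res [[ 0.1108  0.8464]
 [ 0.9497 -0.3987]
 [-1.0604 -0.4477]]
top
block 1274 [[ -19.346  -153.702    52.3922]
 [   0.0219  -97.8828   56.4909]
 [  19.2541  -42.3444   60.7406]]
hinge 132 [[ 69.7823 -34.8819  85.1809]
 [ 79.3675   4.1633  87.0834]
 [ 87.4881  34.5649  91.5594]]
thick 229 [[-100.4256   11.318    83.8464]
 [ -88.1512   28.5369   88.0965]
 [ -70.0034   40.0209   91.3875]]
thin 98 [[-100.0895  -23.2743   83.3737]
 [ -86.7797  -18.1817   87.537 ]
 [ -69.9535  -12.085    90.9357]]
keeper 229 [[-50.787   59.1624  74.1558]
 [-39.4183  87.091   78.7151]
 [-30.8163 123.2077  84.0239]]
pinhead 262 [[-99.417   61.2046  60.1818]
 [-84.8426  87.6024  77.234 ]
 [-69.9709 104.2975  85.431 ]]
shank 81 [[-99.8254  42.8823  60.0835]
 [-85.4557  51.0399  74.4467]
 [-71.7451  59.3974  80.3491]]
stop 214 [[-31.0645  54.902   47.4349]
 [ -0.5086  60.6077  51.5093]
 [ 29.6996  66.4829  55.2624]]
tabs 1349 [[-80.8317 -19.0237 122.8884]
 [ -8.2809  -0.747 
[... 356 characters left out ...]
8299]
 [ -71.7304   39.4532   90.2045]]
thin 113 [[-102.6307  -25.1714   82.373 ]
 [ -87.2039  -17.5199   87.7287]
 [ -71.6012  -11.3258   90.8236]]
keeper 263 [[-52.9861  58.2204  70.8398]
 [-42.4146  91.5791  78.0681]
 [-31.1789 124.1485  83.9157]]
pinhead 247 [[-102.8182   61.4098   60.2557]
 [ -89.8331   94.8151   76.8458]
 [ -76.1849  104.3262   86.0264]]
shank 58 [[-102.1134   42.6825   60.364 ]
 [ -89.0383   51.0087   75.676 ]
 [ -74.0278   59.6525   78.9422]]
stop 186 [[-25.7246  53.1186  45.9484]
 [  0.5474  61.2506  51.4486]
 [ 28.363   65.7343  54.625 ]]
tabs 1053 [[-82.7395 -17.5188 122.7666]
 [-33.5322   4.8642 174.3072]
 [ 42.0317  18.3262 226.9974]]
leaf [0.5303 0.6934 0.7187]
```

The jig pose is origin (0.5537, 0.0582), yaw 0.183. The lugs, hinge and stop land within 1-2 mm of the description. The block's tail is at jig y of about -154, the leaf at about 0.71 rad and the pin crown at y of about 104.5.

```bash
cat >> h.py <<'E'
YAW=0.1834;O=np.array([.5540,.0582]);R2=np.array([[np.cos(YAW),-np.sin(YAW)],[np.sin(YAW),np.cos(YAW)]])
def tcp(q): return np.r_[O+R2@np.array(q[:2])/1000,(q[2]+14)/1000]   # fingertip-centre in jig mm -> TCP world
def tojig(X): return np.r_[(np.array(X[:2])-O)@R2,X[2]]*1000
def goal(sgn): # tool down, tool y along sgn*jig x
    y=np.r_[R2@[sgn,0],0];z=np.array([0,0,-1.]);x=np.cross(y,z);return np.c_[x,y,z]
def rows(qs,G=None):
    s=read_state();T=Ro.from_quat(s['eef_rot']).as_matrix();G=T if G is None else G
    rv=np.degrees(Ro.from_matrix(T.T@G).as_rotvec())
    print('tip jig',(tojig(s['ee_pos'])-[0,0,14]).round(1),'t',s['time'],'F',np.round(s['ft_force'],1),'rot',rv.round(1))
    for q in qs: print(np.round(q,0),(T.T@(tcp(q)-s['ee_pos'])).round(4))
E
python3 - <<'E'
from h import *
s=read_state();print(Ro.from_quat(s['eef_rot']).as_matrix().round(3),s['width'],s['time'])
for g in (1,-1): rows([(0,-185,200),(0,-185,27)],goal(g))
E
```

```text
[[ 0.974  0.228  0.   ]
 [ 0.228 -0.974 -0.   ]
 [ 0.     0.    -1.   ]] 0.08689205021364878 1.85
tip jig [-526.3 -580.5  197.6] t 1.85 F [-0.1  0.2 -0.5] rot [  0.    0.  -87.3]
[   0 -185  200] [ 0.5441 -0.3707 -0.0024]
[   0 -185   27] [ 0.5441 -0.3707  0.1706]
tip jig [-526.3 -580.5  197.6] t 1.85 F [-0.1  0.2 -0.5] rot [ 0.  -0.  92.7]
[   0 -185  200] [ 0.5441 -0.3707 -0.0024]
[   0 -185   27] [ 0.5441 -0.3707  0.1706]
```

Request:
drive_tool(deltas=[[0, 0, -87.3, 0.544, -0.371, 0, 1], [0, 0, -87.3, 0.544, -0.371, 0, 1], [0, 0, -87.3, 0.544, -0.371, 0, 1], [0, 0, -87.3, 0.544, -0.371, 0, 1], [0, 0, -87.3, 0.544, -0.371, 0, 1], [0, 0, -87.3, 0.544, -0.371, 0, 1], [0, 0, -87.3, 0.544, -0.371, 0, 1], [0, 0, -87.3, 0.544, -0.371, 0, 1], [0, 0, -87.3, 0.544, -0.371, 0, 1], [0, 0, -87.3, 0.544, -0.371, 0, 1], [0, 0, -87.3, 0.544, -0.371, 0, 1], [0, 0, -87.3, 0.544, -0.371, 0, 1]], squeeze=20)

```text
time: 3.05
ee_pos: [0.5492, -0.1651, 0.2119]
eef_rot: [0.639, 0.769, 0.0, 0.0]
ft_force: [0.2, -1.0, 0.5]
width: 0.0025
```

Run:
```python
from h import *
rows([(0,-180,200),(0,-180,27),(0,-103,27)],goal(1)); print(read_state()['width'])
```

```text
tip jig [ -45.5 -218.6  197.9] t 3.05 F [ 0.2 -1.   0.5] rot [ 0.  0. -0.]
[   0 -180  200] [ 0.0386  0.0455 -0.0021]
[   0 -180   27] [0.0387 0.0454 0.1709]
[   0 -103   27] [0.1157 0.0454 0.1708]
0.002487247129250649
```

Request:
drive_tool(deltas=[[0, 0, 0, 0.039, 0.045, 0, 1], [0, 0, 0, 0.039, 0.045, 0.05, 1], [0, 0, 0, 0.039, 0.045, 0.1, 1], [0, 0, 0, 0.039, 0.045, 0.15, 1], [0, 0, 0, 0.039, 0.045, 0.171, 1], [0, 0, 0, 0.039, 0.045, 0.171, 1], [0, 0, 0, 0.055, 0.045, 0.171, 1], [0, 0, 0, 0.065, 0.045, 0.171, 1], [0, 0, 0, 0.075, 0.045, 0.171, 1], [0, 0, 0, 0.085, 0.045, 0.171, 1]])

```text
time: 4.05
ee_pos: [0.5776, -0.0739, 0.0421]
eef_rot: [0.639, 0.769, 0.0, 0.001]
ft_force: [0.0, -0.6, 1.7]
width: 0.0004
```

Run:
```python
from h import *
rows([(0,-104,27)],goal(1))
```

```text
tip jig [  -0.9 -134.2   28.1] t 4.05 F [ 0.  -0.6  1.7] rot [ 0.1  0.1 -0. ]
[   0 -104   27] [0.0302 0.0009 0.001 ]
```

Request:
drive_tool(deltas=[[0, 0, 0, 0.01, 0, 0, 1], [0, 0, 0, 0.018, 0, 0, 1], [0, 0, 0, 0.022, 0, 0, 1], [0, 0, 0, 0.025, 0, 0, 1], [0, 0, 0, 0.027, 0, 0, 1], [0, 0, 0, 0.027, 0, 0, 1]])

```text
time: 4.65
ee_pos: [0.572, -0.0485, 0.0405]
eef_rot: [0.64, 0.769, -0.0, 0.0]
ft_force: [0.5, -1.5, 1.0]
width: 0.0004
```

Run:
```python
from h import *
rows([(0,-104.5,27)],goal(1))
p,d,s=cam('top');P=cloud('top',d);q=(P[...,:2]-O)@R2*1000
m=(abs(P[...,2]-.057)<.005)&(abs(q[...,0])<25)&(q[...,1]>-200)&(q[...,1]<-30)&(p[...,0].astype(int)-p[...,2]>50)
print('block top y',np.percentile(q[m][:,1],[1,50,99]),np.percentile(q[m][:,0],[1,50,99]))
```

```text
tip jig [  -1.8 -108.2   26.5] t 4.65 F [ 0.5 -1.5  1. ] rot [-0.   0.  -0.1]
[   0. -104.   27.] [ 0.0037  0.0018 -0.0005]
block top y [-66.53369338 -48.50175696 -30.48966994] [-18.85096072  -0.26984863  19.43238275]
```

Request:
drive_tool(deltas=[[0, 0, 0, 0.001, 0.001, 0, 1], [0, 0, 0, 0.002, 0.001, 0, 1], [0, 0, 0, 0.003, 0.001, 0, 1], [0, 0, 0, 0.003, 0.001, 0, 1]])

```text
time: 5.1
ee_pos: [0.5728, -0.0481, 0.0406]
eef_rot: [0.641, 0.768, -0.001, 0.001]
ft_force: [2.1, -9.9, 0.2]
width: 0.0003
```

Request:
drive_tool(deltas=[[0, 0, 0, -0.03, 0, 0, 1], [0, 0, 0, -0.03, 0, -0.05, 1], [0, 0, 0, -0.03, 0, -0.1, 1], [0, 0, 0, -0.04, -0.03, -0.15, 1], [0, 0, 0, -0.04, -0.06, -0.2, 1], [0, 0, 0, -0.04, -0.06, -0.228, 1], [0, 0, 0, -0.04, -0.06, -0.228, 1]])

```text
time: 5.8
ee_pos: [0.5221, -0.0954, 0.2746]
eef_rot: [0.64, 0.768, 0.002, 0.004]
ft_force: [1.1, -0.2, -0.0]
width: 0.0006
```

Run:
```python
from h import *
def A(th,r=201,up=16): c,s_=np.cos(th),np.sin(th); return (80-r*c+up*s_,0,72+r*s_+up*c)
rows([(*A(t)[:1],0,A(t)[2]+(10 if t>.75 else 0)) for t in (.8,.7,.6,.5,.4,.3,.2,.1,0)],goal(1))
for n in ('top','wrist','scene'):
    p,d,s=cam(n);P=cloud(n,d,s);q=(P[...,:2]-O)@R2*1000
    m=(abs(P[...,2]-.057)<.006)&(abs(q[...,0])<25)&(q[...,1]>-200)&(q[...,1]<70)&(p[...,0].astype(int)-p[...,2]>50)
    if m.sum(): print(n,m.sum(),'block y',np.percentile(q[m][:,1],[1,50,99]),np.percentile(q[m][:,0],[1,50,99]))
    print([(r['score'],tojig(onz(n,np.array(r['location'])*[640,480],.0345,s))) for r in tip_of('block_tail',n)[:1]])
    save(p,n+'1.png')
```

```text
tip jig [ -59.3 -145.2  260.6] t 5.8 F [ 1.1 -0.2 -0. ] rot [ 0.4  0.2 -0.1]
[-49.   0. 237.] [0.1453 0.0104 0.0227]
[-63.   0. 214.] [ 0.1454 -0.0046  0.0462]
[-77.   0. 199.] [ 0.1454 -0.0182  0.0611]
[-89.   0. 182.] [ 0.1455 -0.0302  0.0773]
[-99.   0. 165.] [ 0.1455 -0.0405  0.0946]
[-107.    0.  147.] [ 0.1456 -0.049   0.1129]
[-114.    0.  128.] [ 0.1457 -0.0557  0.1319]
[-118.    0.  108.] [ 0.1457 -0.0604  0.1515]
[-121.    0.   88.] [ 0.1458 -0.0632  0.1715]
top 1206 block y [-93.83415482 -38.83249858  52.72914392] [-18.46238681  -0.60061501  20.35015424]
[(0.81, array([ -5.56909025, -95.78753075,  34.5       ]))]
wrist 4518 block y [-95.33637853 -42.4281301   43.88280143] [-18.99536477  -1.42650013  20.06585507]
[(0.69, array([  0.14177419, -97.12727775,  34.5       ]))]
scene 523 block y [-93.86704826 -11.06380814  52.38127516] [-20.24351843  -0.75800661  17.97842597]
[(0.69, array([  -3.21159211, -100.45121811,   34.5       ]))]
```

View pics/scene1.png

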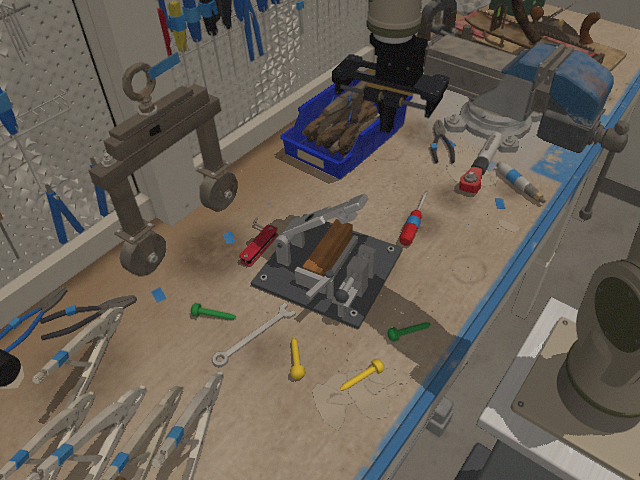

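The scene view shows the block flush against the stop (about (325,250)), and the depth agrees with its ends at y of about -95 and 53-55. The leaf is still up and the bystanders haven't moved. Next I press the leaf.

Request:
drive_tool(deltas=[[0, 0, 0, 0.05, 0.005, 0, 1], [0, 0, 0, 0.1, 0.005, 0, 1], [0, 0, 0, 0.145, 0.005, 0, 1], [0, 0, 0, 0.145, 0.0, 0.02, 1], [0, 0, 0, 0.145, -0.005, 0.035, 1], [0, 0, 0, 0.145, -0.018, 0.05, 1], [0, 0, 0, 0.145, -0.024, 0.062, 1], [0, 0, 0, 0.145, -0.03, 0.074, 1], [0, 0, 0, 0.1455, -0.036, 0.084, 1], [0, 0, 0, 0.1455, -0.041, 0.094, 1]])

```text
time: 7.1
ee_pos: [0.4519, 0.04, 0.1732]
eef_rot: [0.64, 0.769, -0.002, -0.001]
ft_force: [-9.4, -1.6, 6.1]
width: 0.0004
```

Run:
```python
from h import *
rows([(-107,0,147),(-114,0,128),(-118,0,108),(-121,0,94),(-122,0,89)],goal(1))
```

```text
tip jig [-103.7    0.7  159.2] t 7.1 F [-9.4 -1.6  6.1] rot [-0.3 -0.  -0. ]
[-107    0  147] [-0.0007 -0.0033  0.0122]
[-114    0  128] [-0.0007 -0.0102  0.0313]
[-118    0  108] [-0.0007 -0.0141  0.0513]
[-121    0   94] [-0.0007 -0.017   0.0653]
[-122    0   89] [-0.0007 -0.018   0.0703]
```

Request:
drive_tool(deltas=[[0, 0, 0, 0, 0, 0, 1], [0, 0, 0, 0, 0, 0, 1]])

```text
time: 7.3
ee_pos: [0.4537, 0.0405, 0.1739]
eef_rot: [0.64, 0.769, -0.0, -0.0]
ft_force: [0.9, -0.2, -0.4]
width: 0.0007
```

Run:
```python
from h import *
rows([(-107,0,147),(-114,0,128),(-118,0,108),(-121,0,94),(-122,0,89)],goal(1))
p,d,s=cam('scene');save(cv2.resize(p[150:350,220:460],None,fx=3,fy=3),'s2.png')
```

```text
tip jig [-101.9    0.9  159.9] t 7.3 F [ 0.9 -0.2 -0.4] rot [-0. -0. -0.]
[-107    0  147] [-0.0009 -0.0051  0.0129]
[-114    0  128] [-0.0009 -0.0121  0.0319]
[-118    0  108] [-0.0009 -0.0161  0.0519]
[-121    0   94] [-0.0009 -0.0191  0.0659]
[-122    0   89] [-0.0009 -0.0201  0.0709]
```

View pics/s2.png

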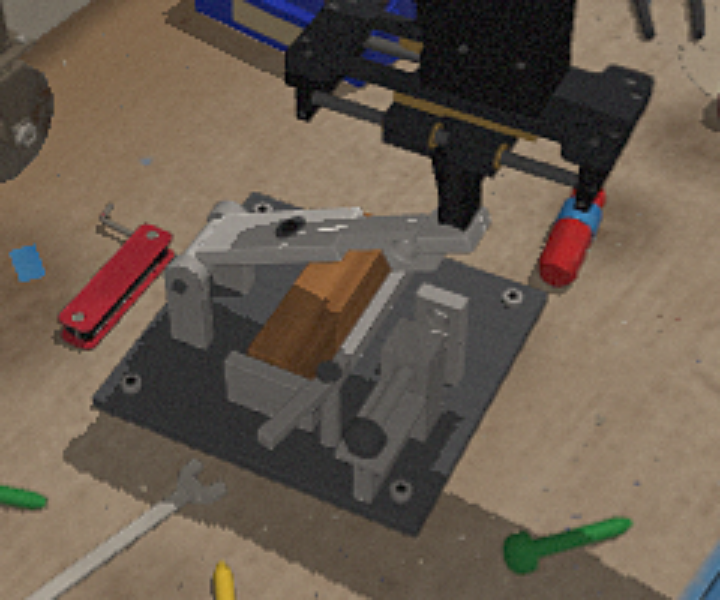

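The crop shows the fingertip on the leaf's tab at (465,225) with the leaf partly down. The force was only dynamic. I'll continue along the arc.

Request:
drive_tool(deltas=[[0, 0, 0, -0.001, -0.005, 0.013, 1], [0, 0, 0, -0.001, -0.009, 0.023, 1], [0, 0, 0, -0.001, -0.012, 0.032, 1], [0, 0, 0, -0.001, -0.014, 0.042, 1], [0, 0, 0, -0.001, -0.016, 0.051, 1], [0, 0, 0, -0.001, -0.018, 0.059, 1], [0, 0, 0, -0.001, -0.019, 0.065, 1], [0, 0, 0, -0.001, -0.019, 0.068, 1], [0, 0, 0, -0.001, -0.019, 0.069, 1], [0, 0, 0, -0.001, -0.019, 0.069, 1]])

```text
time: 8.35
ee_pos: [0.4356, 0.036, 0.1056]
eef_rot: [0.64, 0.769, 0.0, 0.0]
ft_force: [0.8, 1.0, -0.3]
width: 0.0006
```

```bash
cat >> h.py <<'E'
def leaf(n='scene'):
    p,d,s=cam(n);P=cloud(n,d,s);q=(P[...,:2]-O)@R2*1000;z=P[...,2]*1000
    m=(abs(q[...,1])<17)&(q[...,0]>-40)&(q[...,0]<60)&(z>75)&(z<150)
    x=q[m][:,0];k=np.polyfit(80-x,z[m],1);r=z[m]-np.polyval(k,80-x);w=abs(r)<4;k=np.polyfit(80-x[w],z[m][w],1)
    m2=(q[...,0]>-100)&(q[...,0]<-70)&(q[...,1]>-22)&(q[...,1]<39)&(abs(q[...,1])>12.5)&(z>83)&(z<93)
    me=(q[...,0]>-97)&(q[...,0]<-73)&(abs(q[...,1])<6)&(z>70)&(z<110)
    print(n,'leaf slope',k[0].round(4),'z at hinge',k[1].round(1),w.sum(),'lug z',np.median(z[m2]),m2.sum(),'eye z',np.median(z[me]),me.sum())
    return p
E
python3 - <<'E'
from h import *
rows([(-122,0,88)],goal(1));leaf();leaf('top')
E
```

```text
tip jig [-120.4   -0.3   91.6] t 8.35 F [ 0.8  1.  -0.3] rot [ 0. -0. -0.]
[-122    0   88] [ 0.0003 -0.0016  0.0036]
scene leaf slope 0.1331 z at hinge 88.0 622 lug z 88.16204994717968 173 eye z 95.06843298233397 104
top leaf slope 0.1408 z at hinge 87.5 743 lug z 87.47339566276557 26 eye z 107.78084209360172 5
```

Run:
```python
from h import *
p=leaf();q=leaf('wrist')
im=np.hstack([cv2.resize(p[170:320,240:440],(800,600))[:, :],])
a=cv2.resize(p[180:320,240:430],(400,300));b=cv2.resize(q,(400,300))
save(np.hstack([a,b]),'s3.png')
```

```text
scene leaf slope 0.1371 z at hinge 87.8 607 lug z 88.19686345614558 172 eye z 97.70437978680613 113
wrist leaf slope 0.1341 z at hinge 88.4 9596 lug z 88.25066386574937 2632 eye z 94.5965587598925 1140
```

View pics/s3.png

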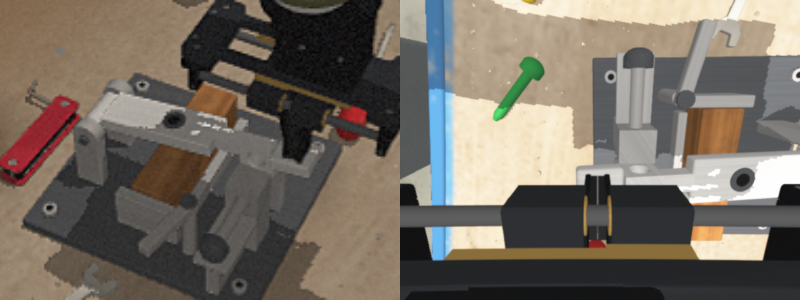

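Run:
```python
from h import *
for n in ('wrist','scene'):
    p,d,s=cam(n);P=cloud(n,d,s);q=(P[...,:2]-O)@R2*1000;z=P[...,2]*1000
    for x in range(-145,95,10):
        m=(abs(q[...,1])<7)&(abs(q[...,0]-x)<5)&(z>60)&(z<140)
        if m.sum(): print(n,x,m.sum(),np.percentile(z[m],[10,50,90]).round(0))
```

```text
wrist -135 156 [115. 116. 117.]
wrist -125 64 [128. 130. 131.]
wrist -115 6 [113. 114. 114.]
wrist -105 282 [112. 113. 114.]
wrist -95 576 [ 86. 107. 112.]
wrist -85 627 [ 85. 106. 111.]
wrist -75 672 [ 86. 105. 110.]
wrist -65 503 [ 96. 107. 108.]
wrist -55 534 [ 97. 106. 107.]
wrist -45 594 [ 97. 105. 106.]
wrist -35 452 [103. 104. 105.]
wrist -25 455 [102. 102. 103.]
wrist -15 439 [100. 101. 102.]
wrist -5 463 [100. 100. 101.]
wrist 5 423 [ 98.  99. 100.]
wrist 15 399 [96. 97. 98.]
wrist 25 419 [95. 96. 97.]
wrist 35 406 [94. 94. 95.]
wrist 45 398 [92. 93. 94.]
wrist 55 205 [91. 92. 93.]
scene -135 58 [111. 117. 133.]
scene -125 3 [116. 121. 135.]
scene -115 5 [113. 124. 132.]
scene -105 29 [ 84. 110. 114.]
scene -95 64 [ 88. 108. 114.]
scene -85 62 [ 86. 106. 111.]
scene -75 66 [ 88. 102. 110.]
scene -65 50 [ 96. 106. 109.]
scene -55 44 [ 96. 105. 107.]
scene -45 37 [ 94. 104. 106.]
scene -35 27 [101. 103. 105.]
scene -25 25 [101. 102. 104.]
scene -15 26 [ 81. 101. 102.]
scene -5 29 [ 98. 100. 102.]
scene 5 25 [ 96.  99. 101.]
scene 15 26 [95. 97. 98.]
scene 25 23 [94. 95. 97.]
scene 35 25 [92. 94. 95.]
scene 45 22 [92. 93. 94.]
scene 55 25 [90. 91. 93.]
scene 65 18 [89. 90. 92.]
scene 75 15 [82. 83. 84.]
scene 85 11 [82. 83. 85.]
```

Run:
```python
from h import *
p,d,s=cam('scene');q,dq,s2=cam('wrist')
a=cv2.resize(p[205:280,330:430],(400,300),interpolation=cv2.INTER_CUBIC)
b=cv2.resize(q[240:420,200:440],(400,300),interpolation=cv2.INTER_CUBIC)
save(np.hstack([a,b]),'s4.png')
t=np.array(tcp((0,0,0)));
T=Ro.from_quat(s['eef_rot']).as_matrix()
for k in (-.02,0,.014): 
    X=s['ee_pos']+T@[0,0,k]; print(k,proj('scene',X),(np.array(proj('scene',X))-[330,205])*4,(np.array(proj('wrist',X,s2))-[200,240])*400/240+[400,0])
```

```text
-0.02 [np.float64(380.14139396994136), np.float64(247.37473095771924)] [200.56557588 169.49892383] [591.82345028 111.6673476 ]
0 [np.float64(379.5816571744056), np.float64(254.69333321023947)] [198.3266287  198.77333284] [591.90417948  81.4190093 ]
0.014 [np.float64(379.19859741644706), np.float64(259.69277124055117)] [196.79438967 218.77108496] [591.95151011  63.66966534]
```

View pics/s4.png

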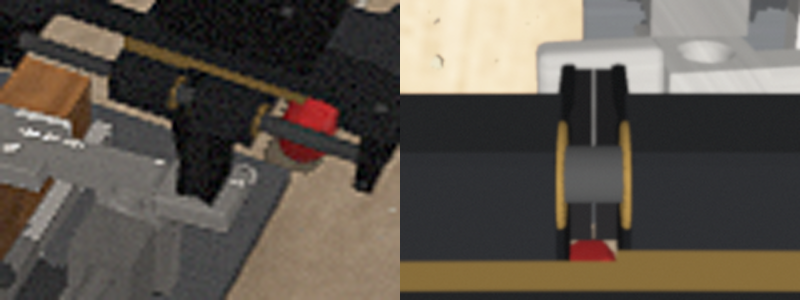

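The crop shows the finger on the tab at about (200,200). Depth from two cameras gives the leaf at 0.137 rad. My assumed contact height is about 20 mm off, so I'll press on with leaf feedback.

Request:
drive_tool(deltas=[[0, 0, 0, 0, -0.001, 0.003, 1], [0, 0, 0, 0, -0.001, 0.006, 1], [0, 0, 0, 0, -0.001, 0.008, 1], [0, 0, 0, 0, -0.001, 0.008, 1]])

```text
time: 9.15
ee_pos: [0.4341, 0.0357, 0.0971]
eef_rot: [0.64, 0.769, -0.0, -0.0]
ft_force: [0.8, 0.9, -0.2]
width: 0.0001
```

Run:
```python
from h import *
rows([(-122,0,88)],goal(1));leaf();leaf('wrist')
```

```text
tip jig [-122.    -0.3   83.1] t 9.15 F [ 0.8  0.9 -0.2] rot [-0. -0. -0.]
[-122    0   88] [ 0.0003 -0.     -0.0049]
scene leaf slope 0.0898 z at hinge 88.3 632 lug z 88.1107462908835 172 eye z 100.85659652341711 116
wrist leaf slope 0.093 z at hinge 88.3 9284 lug z 88.20479182875357 2891 eye z 100.58875495675856 1310
```

Request:
drive_tool(deltas=[[0, 0, 0, 0, 0, 0.004, 1], [0, 0, 0, 0, 0, 0.008, 1], [0, 0, 0, 0, 0, 0.012, 1], [0, 0, 0, 0, 0, 0.015, 1], [0, 0, 0, 0, 0, 0.016, 1], [0, 0, 0, 0, 0, 0.016, 1]])

```text
time: 9.85
ee_pos: [0.4344, 0.0357, 0.0813]
eef_rot: [0.64, 0.769, -0.0, -0.0]
ft_force: [0.0, 0.7, 0.5]
width: 0.0006
```

Run:
```python
from h import *
rows([(-122,0,88)],goal(1));leaf();leaf('wrist')
```

```text
tip jig [-121.7   -0.3   67.3] t 9.85 F [0.  0.7 0.5] rot [-0. -0. -0.]
[-122    0   88] [ 0.0003 -0.0003 -0.0207]
scene leaf slope 0.0175 z at hinge 88.0 655 lug z 87.9929631956784 225 eye z 90.73403332991903 72
wrist leaf slope 0.0154 z at hinge 88.5 8992 lug z 88.23457816636596 3398 eye z 90.40627640481586 772
```

Request:
drive_tool(deltas=[[0, 0, 0, 0, 0, 0.0015, 1], [0, 0, 0, 0, 0, 0.003, 1], [0, 0, 0, 0, 0, 0.003, 1], [0, 0, 0, 0, 0, 0.003, 1]])

```text
time: 10.35
ee_pos: [0.4344, 0.0357, 0.0785]
eef_rot: [0.64, 0.769, -0.0, 0.0]
ft_force: [0.4, -0.6, -0.2]
width: 0.0003
```

Run:
```python
from h import *
rows([(-122,0,88)],goal(1));leaf();leaf('wrist')
```

```text
tip jig [-121.7   -0.3   64.5] t 10.35 F [ 0.4 -0.6 -0.2] rot [-0.  0. -0.]
[-122    0   88] [ 0.0003 -0.0003 -0.0235]
scene leaf slope 0.0043 z at hinge 88.0 644 lug z 87.87015231358464 238 eye z 88.34287108399496 69
wrist leaf slope 0.0017 z at hinge 88.5 8877 lug z 88.20948474511535 3508 eye z 88.41753647143192 681
```

Request:
drive_tool(deltas=[[0, 0, 0, 0, 0, -0.02, 1], [0, 0, 0, 0, 0, -0.06, 1], [0, 0, 0, 0, 0, -0.09, 1], [0, 0, 0, 0, 0, -0.09, 1]])

```text
time: 10.85
ee_pos: [0.4367, 0.036, 0.1723]
eef_rot: [0.64, 0.769, 0.002, 0.003]
ft_force: [0.1, -0.2, -0.3]
width: 0.0004
```

Run:
```python
from h import *
leaf();q=leaf('wrist')
q,d,s=cam('wrist')
u,v=[int(x) for x in proj('wrist',s['ee_pos']+Ro.from_quat(s['eef_rot']).as_matrix()@[0,0,.014],s)]
print('tip px',u,v,'opening',s['width']); P=cloud('wrist',d,s)
M=np.array(camera_params('wrist')['mount']);print(M.round(3))
T=Ro.from_quat(s['eef_rot']).as_matrix()
for c in (-10,-6,6,10): 
  for r in range(v-12,v+60,8): print(c,r-v,q[r,u+c],((P[r,u+c]-s['ee_pos'])@T*1000).round(0),end=';')
  print()
rows([(-85,125,64)],goal(1))
for n in ('scene','top','wrist'):
    if n!='wrist': cam(n)
    print([(round(r['score'],2),tojig(onz(n,np.array(r['location'])*[640,480],.072,s)).round(1)) for r in tip_of('keeper_tip',n)[:2]],[(round(r['score'],2),tojig(onz(n,np.array(r['location'])*[640,480],.072,s)).round(1)) for r in tip_of('pin_head',n)[:4]])
```

```text
scene leaf slope 0.0078 z at hinge 87.9 642 lug z 88.03227213456155 229 eye z 88.79281612373968 67
wrist leaf slope 0.005 z at hinge 88.3 6279 lug z 88.20668534708244 2032 eye z 88.83281476327048 576
tip px 315 278 opening 0.0006492868758529648
[[-0.    -0.957 -0.289  0.079]
 [ 1.    -0.001  0.     0.   ]
 [-0.    -0.289  0.957 -0.173]
 [ 0.     0.     0.     1.   ]]
-10 -12 [233 215 183] [-52. -10. 169.];-10 -4 [228 204 168] [-61. -10. 169.];-10 4 [47 43 38] [-69. -10. 168.];-10 12 [27 27 29] [ 10.  -4. -23.];-10 20 [29 27 31] [  9.  -4. -29.];-10 28 [30 28 30] [  9.  -4. -36.];-10 36 [30 28 31] [  9.  -4. -43.];-10 44 [30 29 30] [  9.  -4. -49.];-10 52 [70 70 70] [ 32.  -2. -95.];
-6 -12 [231 214 182] [-52.  -6. 169.];-6 -4 [225 199 163] [-61.  -6. 169.];-6 4 [61 55 49] [ 10.  -3. -13.];-6 12 [30 30 31] [  9.  -3. -21.];-6 20 [30 29 31] [  9.  -3. -29.];-6 28 [30 31 32] [  9.  -2. -36.];-6 36 [29 29 30] [  9.  -2. -43.];-6 44 [30 29 30] [  9.  -2. -50.];-6 52 [69 70 70] [ 33.  -1. -95.];
6 -12 [156 158 159] [-47.   5. 156.];6 -4 [127 128 132] [-56.   5. 156.];6 4 [42 42 44] [  9.  
[... 449 characters left out ...]
4.];10 44 [30 31 32] [  8.   4. -49.];10 52 [70 71 71] [ 32.   3. -95.];
tip jig [-122.    -0.4  154. ] t 11.0 F [-0.8  0.3  0.4] rot [-0.   0.  -0.1]
[-85 125  64] [0.1255 0.0369 0.0899]
[(0.8, array([-30.1, 121.5,  72. ]))] [(0.92, array([-204.6,  191. ,   72. ])), (0.68, array([-92.4, 273.5,  72. ])), (0.67, array([149.1, 238.8,  72. ])), (0.59, array([-200. ,  134.4,   72. ]))]
[(0.51, array([-29.5, 121.7,  72. ]))] [(0.72, array([-185.3,  143.3,   72. ])), (0.58, array([169.5, 195.5,  72. ])), (0.54, array([-79.1, 231.1,  72. ]))]
[(0.63, array([-33.4, 121.3,  72. ]))] [(0.69, array([-86.7, 105. ,  72. ])), (0.6, array([-183.6,  141. ,   72. ])), (0.56, array([-173.2,   94.5,   72. ]))]
```

When closed, the fingertips sit 9 mm behind the TCP rather than 14 mm ahead. That explains the leaf height, so I'll correct for it. The leaf reads 0.005, which is level.

Request:
drive_tool(deltas=[[0, 0, 0, 0.045, 0.015, 0, 1], [0, 0, 0, 0.09, 0.03, 0, 1], [0, 0, 0, 0.129, 0.037, 0, 1], [0, 0, 0, 0.129, 0.037, 0.04, 1], [0, 0, 0, 0.129, 0.037, 0.08, 1], [0, 0, 0, 0.129, 0.037, 0.115, 1], [0, 0, 0, 0.129, 0.037, 0.118, 1], [0, 0, 0, 0.129, 0.037, 0.118, 1]])

```text
time: 12.2
ee_pos: [0.4471, 0.1696, 0.0508]
eef_rot: [0.64, 0.769, -0.0, -0.001]
ft_force: [0.9, 0.3, 0.7]
width: 0.0004
```

```bash
sed -i 's/(q\[2\]+14)/(q[2]-9)/; s/\[0,0,14\]/[0,0,-9]/' h.py
python3 - <<'E'
from h import *
rows([(-85,115,63),(-85,66.5,63)],goal(1))
p,d,s=cam('scene');P=cloud('scene',d,s);q=(P[...,:2]-O)@R2*1000;z=P[...,2]*1000
m=(abs(q[...,0]+85)<10)&(q[...,1]>60)&(q[...,1]<112)&(z>62)&(z<90);print(np.percentile(q[m][:,1],[2,50,98]))
save(cv2.resize(p[200:350,280:460],(720,600)),'s5.png')
E
```

```text
tip jig [-84.8 129.   59.8] t 12.2 F [0.9 0.3 0.7] rot [-0.1 -0.  -0. ]
[-85 115  63] [-0.014  -0.0002 -0.0033]
[-85.  66.  63.] [-0.0625 -0.0002 -0.0033]Traceback (most recent call last):
  File "<stdin>", line 4, in <module>
    return _quantile_unchecked(
        a, q, axis, out, overwrite_input, method, keepdims, weights)
    return _ureduce(a,
                    func=_quantile_ureduce_func,
    ...<5 lines>...
                    overwrite_input=overwrite_input,
                    method=method)
    r = func(a, **kwargs)
    result = _quantile(arr,
                       quantiles=q,
    ...<2 lines>...
                       out=out,
                       weights=wgt)
    slices_having_nans = np.isnan(arr[-1, ...])
                                  ~~~^^^^^^^^^
IndexError: index -1 is out of bounds for axis 0 with size 0
```

Request:
drive_tool(deltas=[[0, 0, 0, -0.005, 0, -0.004, 1], [0, 0, 0, -0.01, 0, -0.004, 1], [0, 0, 0, -0.015, 0, -0.004, 1], [0, 0, 0, -0.02, 0, -0.004, 1], [0, 0, 0, -0.024, 0, -0.004, 1], [0, 0, 0, -0.028, 0, -0.004, 1], [0, 0, 0, -0.032, 0, -0.004, 1], [0, 0, 0, -0.032, 0, -0.004, 1]])

```text
time: 13.05
ee_pos: [0.4533, 0.1371, 0.0544]
eef_rot: [0.64, 0.768, -0.0, 0.0]
ft_force: [0.1, 0.1, -0.1]
width: 0.0004
```

Run:
```python
from h import *
rows([(-85,66.5,63)],goal(1))
leaf('wrist')
print([(round(r['score'],2),tojig(onz('wrist',np.array(r['location'])*[640,480],.072,read_state())).round(1)) for r in tip_of('pin_head','wrist')[:4]])
```

```text
tip jig [-84.6  96.   63.4] t 13.05 F [ 0.1  0.1 -0.1] rot [-0.   0.  -0.1]
[-85.  66.  63.] [-0.0295 -0.0003  0.0004]Traceback (most recent call last):
  File "<stdin>", line 3, in <module>
  File "h.py", line 45, in leaf
    x=q[m][:,0];k=np.polyfit(80-x,z[m],1);r=z[m]-np.polyval(k,80-x);w=abs(r)<4;k=np.polyfit(80-x[w],z[m][w],1)
                  ~~~~~~~~~~^^^^^^^^^^^^^
    raise TypeError("expected non-empty vector for x")
TypeError: expected non-empty vector for x
```

Request:
drive_tool(deltas=[[0, 0, 0, -0.005, 0, 0, 1], [0, 0, 0, -0.01, 0, 0, 1], [0, 0, 0, -0.014, 0, 0, 1], [0, 0, 0, -0.018, 0, 0, 1], [0, 0, 0, -0.021, 0, 0, 1], [0, 0, 0, -0.023, 0, 0, 1], [0, 0, 0, -0.025, 0, 0, 1], [0, 0, 0, -0.025, 0, 0, 1]])

```text
time: 13.9
ee_pos: [0.4578, 0.113, 0.0545]
eef_rot: [0.64, 0.769, -0.0, 0.0]
ft_force: [0.1, 0.1, 0.3]
width: 0.0006
```

Request:
drive_tool(deltas=[[0, 0, 0, -0.001, 0, 0, 1], [0, 0, 0, -0.002, 0, 0, 1], [0, 0, 0, -0.003, 0, 0, 1], [0, 0, 0, -0.003, 0, 0, 1]])

```text
time: 14.3
ee_pos: [0.4583, 0.1102, 0.0545]
eef_rot: [0.64, 0.769, -0.0, 0.0]
ft_force: [-0.4, -0.8, 0.1]
width: 0.0001
```

Request:
drive_tool(deltas=[[0, 0, 0, -0.001, 0, 0, 1], [0, 0, 0, -0.002, 0, 0, 1], [0, 0, 0, -0.003, 0, 0, 1], [0, 0, 0, -0.003, 0, 0, 1]])

```text
time: 14.7
ee_pos: [0.4589, 0.1072, 0.0545]
eef_rot: [0.64, 0.769, 0.0, 0.0]
ft_force: [0.3, 0.3, 0.2]
width: 0.0004
```

Run:
```python
from h import *
rows([(-85,66.5,63)],goal(1))
```

```text
tip jig [-84.6  65.5  63.5] t 14.7 F [0.3 0.3 0.2] rot [ 0.   0.  -0.1]
[-85.  66.  63.] [ 0.001  -0.0004  0.0005]
```

Request:
drive_tool(deltas=[[0, 0, 0, -0.001, 0, 0, 1], [0, 0, 0, -0.002, 0, 0, 1], [0, 0, 0, -0.002, 0, 0, 1]])

```text
time: 15.0
ee_pos: [0.4591, 0.1067, 0.0546]
eef_rot: [0.639, 0.769, 0.001, -0.0]
ft_force: [-0.7, 6.6, -1.4]
width: 0.0007
```

Run:
```python
from h import *
p,d,s=cam('scene');q,dq,s=cam('wrist')
save(np.hstack([cv2.resize(p[200:320,300:460],(400,300)),cv2.resize(q,(400,300))]),'s6.png')
```

```text
(no output)
```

View pics/s6.png

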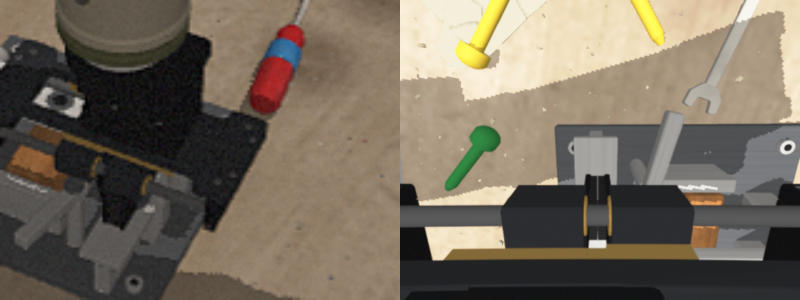

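The force rose to 6.6 N at the expected depth, so the pin has bottomed out. In the wrist view the keeper at (665,150) still points along +y. I'll back off and move to the keeper's +x side.

Request:
drive_tool(deltas=[[0, 0, 0, 0.025, 0, 0, 1], [0, 0, 0, 0.035, 0, -0.04, 1], [0, 0, 0, 0.043, 0.045, -0.05, 1], [0, 0, 0, 0.043, 0.09, -0.05, 1], [0, 0, 0, 0.043, 0.09, -0.05, 1], [0, 0, 0, 0.043, 0.09, -0.05, 1]])

```text
time: 15.7
ee_pos: [0.5397, 0.164, 0.1036]
eef_rot: [0.64, 0.769, -0.0, -0.001]
ft_force: [-0.0, 0.5, 0.3]
width: 0.0002
```

Run:
```python
from h import *
rows([(5,108,64)],goal(1))
for n in ('wrist','scene'):
    try: p=leaf(n)
    except Exception as e: print(n,'none')
    p,d,s=cam(n);P=cloud(n,d,s);q=(P[...,:2]-O)@R2*1000;z=P[...,2]*1000
    m=(abs(q[...,0]+85)<6)&(q[...,1]>42)&(q[...,1]<112)&(z>70)&(z<90);print('head',m.sum(),np.percentile(q[m][:,1],[2,50,98]) if m.sum() else '')
    m=(abs(z-78)<3)&(q[...,0]<0)&(q[...,0]>-62)&(q[...,1]>75)&(q[...,1]<140)
    if m.sum()>20:
        k=np.polyfit(q[m][:,1],q[m][:,0],1);print('keeper',m.sum(),'x at y=105',np.polyval(k,105),'theta',np.pi/2+np.arctan(k[0]))
    save(p,n+'7.png')
```

```text
tip jig [  5.3 106.7 112.6] t 15.7 F [-0.   0.5  0.3] rot [-0.1 -0.1 -0. ]
[  5 108  64] [ 0.0013 -0.0002  0.0486]
wrist none
head 45 [42.30834997 45.9589097  49.57226156]
keeper 1127 x at y=105 -35.71425086723468 theta 1.7799512812022709
scene leaf slope 0.3173 z at hinge 38.1 1 lug z 88.1638659156182 235 eye z 88.07077352246418 68
head 54 [43.2486839  50.80577646 55.00053474]
keeper 149 x at y=105 -38.5818489584949 theta 1.7968935313863543h.py:45: RankWarning: Polyfit may be poorly conditioned
  x=q[m][:,0];k=np.polyfit(80-x,z[m],1);r=z[m]-np.polyval(k,80-x);w=abs(r)<4;k=np.polyfit(80-x[w],z[m][w],1)
h.py:45: RankWarning: Polyfit may be poorly conditioned
  x=q[m][:,0];k=np.polyfit(80-x,z[m],1);r=z[m]-np.polyval(k,80-x);w=abs(r)<4;k=np.polyfit(80-x[w],z[m][w],1)
```

Run:
```python
from h import *
qs=[(5,108,64)]
for t in (1.8,1.6,1.4,1.2,1.0,.8,.6,.45,.3,.2,.1,.0):
    u=np.array([-np.cos(t),np.sin(t)]);n=np.array([np.sin(t),np.cos(t)])
    c=np.array([-45,65.5])+40*u+(6+8*np.sin(t)+9*abs(np.cos(t)))*n; qs.append((*c,64))
rows(qs,goal(1))
```

```text
tip jig [  4.6 106.5 113.7] t 15.9 F [-0.2  0.7  0.2] rot [ 0.   0.1 -0. ]
[  5 108  64] [0.0016 0.0004 0.0497]
[-20. 101.  64.] [-0.0056 -0.0251  0.0497]
[-30. 105.  64.] [-0.0013 -0.0342  0.0497]
[-37. 108.  64.] [ 0.0011 -0.0412  0.0497]
[-44. 109.  64.] [ 0.0024 -0.0485  0.0497]
[-52. 109.  64.] [ 0.0022 -0.0564  0.0497]
[-60. 107.  64.] [ 0.0003 -0.0646  0.0497]
[-68. 103.  64.] [-0.0035 -0.0725  0.0497]
[-73.  99.  64.] [-0.0077 -0.078   0.0497]
[-78.  94.  64.] [-0.0129 -0.0828  0.0497]
[-81.  90.  64.] [-0.0169 -0.0856  0.0497]
[-83.  85.  64.] [-0.0213 -0.0878  0.0497]
[-85.  80.  64.] [-0.0259 -0.0896  0.0497]
```

Request:
drive_tool(deltas=[[0, 0, 0, 0.001, 0, 0.03, 1], [0, 0, 0, 0.001, 0, 0.049, 1], [0, 0, 0, -0.003, -0.012, 0.049, 1], [0, 0, 0, -0.005, -0.022, 0.049, 1], [0, 0, 0, -0.001, -0.034, 0.049, 1], [0, 0, 0, 0.001, -0.041, 0.049, 1], [0, 0, 0, 0.0025, -0.049, 0.049, 1], [0, 0, 0, 0.002, -0.056, 0.049, 1], [0, 0, 0, 0.0, -0.065, 0.049, 1], [0, 0, 0, -0.0035, -0.072, 0.049, 1], [0, 0, 0, -0.0035, -0.072, 0.049, 1]])

```text
time: 17.0
ee_pos: [0.4688, 0.1466, 0.0554]
eef_rot: [0.64, 0.768, -0.001, 0.0]
ft_force: [0.4, 0.0, -0.4]
width: 0.0005
```

Request:
drive_tool(deltas=[[0, 0, 0, -0.004, -0.0055, 0, 1], [0, 0, 0, -0.0095, -0.0105, 0, 1], [0, 0, 0, -0.0135, -0.013, 0, 1], [0, 0, 0, -0.018, -0.0155, 0, 1], [0, 0, 0, -0.0205, -0.017, 0, 1], [0, 0, 0, -0.0215, -0.017, 0, 1], [0, 0, 0, -0.0215, -0.017, 0, 1]])

```text
time: 17.7
ee_pos: [0.4568, 0.123, 0.0554]
eef_rot: [0.64, 0.769, -0.0, -0.0]
ft_force: [-0.3, -0.1, -0.4]
width: 0.0005
```

Run:
```python
from h import *
rows([(-85,80,64)],goal(1))
```

```text
tip jig [-83.8  81.4  64.4] t 17.7 F [-0.3 -0.1 -0.4] rot [-0.   0.  -0.1]
[-85  80  64] [-0.0014 -0.0012  0.0004]
```

Request:
drive_tool(deltas=[[0, 0, 0, -0.001, -0.001, 0, 1], [0, 0, 0, -0.002, -0.001, 0, 1], [0, 0, 0, -0.003, -0.001, 0, 1], [0, 0, 0, -0.003, -0.001, 0, 1]])

```text
time: 18.1
ee_pos: [0.4561, 0.1215, 0.0555]
eef_rot: [0.639, 0.769, 0.001, -0.001]
ft_force: [-2.1, 6.0, 0.2]
width: 0.0005
```

Force rose to 6 N at y of about 80, which is the keeper's hard stop. I'll retreat and check everything.

Request:
drive_tool(deltas=[[0, 0, 0, 0.03, 0, 0, 1], [0, 0, 0, 0.05, 0, -0.04, 1], [0, 0, 0, 0.07, 0, -0.09, 1], [0, 0, 0, 0.12, 0, -0.14, 1], [0, 0, 0, 0.17, 0, -0.19, 1], [0, 0, 0, 0.2, 0, -0.22, 1], [0, 0, 0, 0.2, 0, -0.22, 1], [0, 0, 0, 0.2, 0, -0.22, 1]])

```text
time: 18.9
ee_pos: [0.4192, 0.3214, 0.279]
eef_rot: [0.638, 0.77, 0.003, 0.0]
ft_force: [-0.4, 0.0, -0.2]
width: 0.0002
```

Run:
```python
from h import *
s=read_state();print(s['time'],s['ft_force'],s['ee_pos'])
for n in ('top','scene'):
    p=leaf(n);p,d,s=cam(n);P=cloud(n,d,s);q=(P[...,:2]-O)@R2*1000;z=P[...,2]*1000
    m=(abs(q[...,0]+85)<6)&(q[...,1]>42)&(q[...,1]<58)&(z>70)&(z<90);print('head',m.sum(),np.percentile(q[m][:,1],[2,50,98]))
    m=(abs(z-78)<3)&(q[...,0]<-55)&(q[...,0]>-120)&(q[...,1]>57)&(q[...,1]<90)
    if m.sum()>10:
        k=np.polyfit(q[m][:,0],q[m][:,1],1);print('keeper',m.sum(),q[m].mean(0),'theta',-np.arctan(k[0]))
    m=(abs(z-57)<6)&(abs(q[...,0])<25)&(q[...,1]>-200)&(q[...,1]<70)&(p[...,0].astype(int)-p[...,2]>50)
    print('block y',np.percentile(q[m][:,1],[1,99]))
    for l in ('spanner','screwdriver','hexkeys'): print(l,[(round(r['score'],2),(np.array(r['location'])*[640,480]).round(1)) for r in tip_of(l,n)[:2]])
    if n=='scene': save(cv2.resize(p[180:340,230:440],(788,600),interpolation=cv2.INTER_CUBIC),'fin.png')
```

```text
18.9 [-0.44661336  0.01415772 -0.20524085] [0.4191949  0.32139568 0.27895565]
top leaf slope 0.0013 z at hinge 88.1 940 lug z 87.60784863221782 316 eye z 88.3463515279862 86
head 46 [42.37163559 48.62756093 55.46887123]
keeper 156 [-80.98388757  64.94735151] theta -0.005841379974614544
block y [-93.92319485  52.74029288]
spanner [(0.94, array([202.2, 242.6]))]
screwdriver [(0.82, array([427.6, 273.3]))]
hexkeys []
scene leaf slope 0.0495 z at hinge 85.2 24 lug z 87.97122358529386 224 eye z 88.26041481408726 70
head 50 [42.15726496 51.27339816 57.15283279]
keeper 118 [-90.31301046  64.38498287] theta -0.0007892000410717353
block y [-96.9145434  -48.58752747]
spanner [(0.75, array([253. , 338.2]))]
screwdriver [(0.66, array([415.3, 217.8]))]
hexkeys [(0.35, array([353. , 278.5]))]
```

View pics/fin.png

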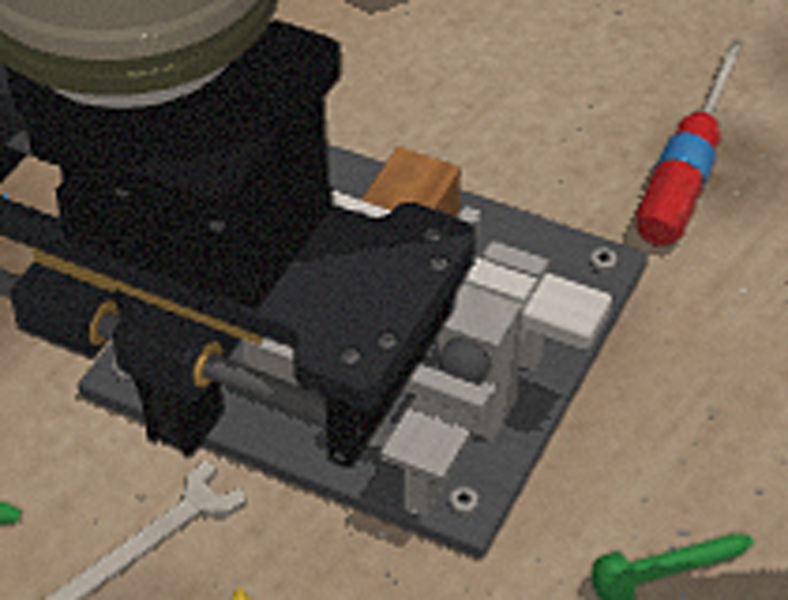

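The final view shows the keeper lying across behind the dark pin head at (465,360), the leaf level with the lugs, and the gripper clear of everything. I'll hand it in.

```bash
python3 -c "
from bench import *
print(close_job())"
```

```text
the job is handed in; nothing more can be done
None
```

The jig is loaded and the job was handed in at about 19 s of the 58 s allowed; the hand-in gives no verdict.

I slid the block against the stop, pressed the leaf level, pushed the pin home and swung the keeper across behind its head. Last checks, in the jig's frame:

| Check | Reading |
|---|---|
| Block | Visible top edges y -94 to 53 mm, the same as after the push; the push had ended against the stop at about 10 N |
| Leaf | 0.001 rad from the top camera, eye level with the lug tops |
| Pin | Crown at about y 55–57 mm (57 is home); it bottomed at 6.6 N |
| Keeper | About 0 rad; it met its hard stop at 6 N |
| Bystanders | Spanner and screwdriver detected within about 3 pixels of their first positions |

**Checks that failed or disagreed:**
- **Leaf, scene camera:** it gave a slope of 0.05 rad, but from only 24 visible points because the gripper was in the way.
- **Block, scene camera:** the gripper hid the stop end, so only its tail end showed.
- **Hex keys:** they were not clearly detected at the end, so I did not confirm their position. The fingers never came down near them.
- **Fingertips:** closed, they sit about 9 mm behind the TCP, not 14 mm ahead. I found this during the leaf press, finished that step on camera feedback and corrected the later heights.

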